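Dock the handheld order terminal in its spring-jaw charger

ROBOT

A 7-joint arm with a two-finger parallel gripper is mounted at the origin on a cart in front of the work surface, level with it; the furniture and walls round the work are solid. World frame = base frame: x ahead of the robot, y to its left, z up, the work surface at z = 0. Lengths are in m, angles in rad, forces in N, time in s.
With the tool pointing down it reaches from about 0.4 to 0.875 m from the base axis. Payload 6.5 kg.
Tool frame: the origin (TCP) lies midway between the tips of the shut fingers; the grasp point (between the pads) lies 19 mm behind it; z points along the fingers, y is the line along which they close (so a half turn about z gives the same grasp; the last joint's range is limited). The gripper opens to 85 mm and grips with 20 to 120 N. Pads are 22 mm wide; open, the fingers measure 114 mm over their backs; the gripper's body (76 mm by 85 mm) begins 54 mm behind the grasp point. The pads swing forward as they close: fully open they stand 13 mm farther back than shut.
Start: joints at [1.054, 0.536, -0.004, 1.538, 0.003, 1.067, -0.071], TCP at [0.283, -0.585, 0.231] pointing down, gripper open.
Joint ranges: [-2.7, 2.7], [-0.37, 2.16], [-1.27, 1.26], [0.24, 2.4], [-1.31, 4.45], [0.19, 1.91], [-2.76, 2.76]. Speed limits (rad/s): [2.39, 2.39, 3.14, 3.14, 3.14, 3.14, 3.14].

INTERFACE

Orientations are given as a unit quaternion [w, x, y, z].
In Python, from bench import ctrl, viewer gives the robot as it stands.
- The arm moves only by the shell command python3 -m handwheel 'ROWS' [OPENING] [FORCE]. ROWS is JSON, a list of rows, each an object of numbers: "tx", "ty", "tz": the shift along the tool's x, y, z in units of 40 mm (1.0 is 40 mm); "roll": the turn about the tool's z in units of 5 degrees (1.0 is 5 degrees). In form: [{"tx": .., "ty": .., "tz": .., "roll": ..}, ...]. A call has 1 to 5 rows; each row is the pose to reach, as a shift and turn from the pose commanded when the call began, along the tool's axes at that moment; what a row does not reach only later rows make up. A row lasts 1/12 s, in which the tool goes at most 41.7 mm and 7.16 degrees, less where a joint would pass 70% of its speed; a pose out of reach is approached as far as the arm can. A call with a gripper value outside its range is refused whole. OPENING is the finger opening in mm, from 0 to 85.4, set as the call begins (- or left out, the last holds). The fingers move at their own pace and stop on an object; FORCE is the grip in N (left out, the last holds). Time passes only in rows, so rows that repeat a pose let the fingers close. It gives the time, the measured TCP pose, the force, the opening and the grip force at its end, in the units of the state.
- ctrl.sense(): the state, without advancing time (a new reading comes with each control period).
- viewer.grab_frame(name): name is "side" or "top"; returns the picture (400x640x3 uint8, red, green, blue); there is no depth.
- viewer.get_calibration(name): a dict with "vfov" (degrees; the focal length in pixels is half the picture's height over the tangent of half this angle, whatever the lens; pixels are square), "cx", "cy" (the principal point, pixels), "origin" and "rotation" of the camera in the world. Camera axes: x right, y down, z forward; pixel columns grow to the right and rows downward; lengths in m; the calibration is good to about 2 mm. A picture is of the moment at which its call begins. get_calibration takes no time and is no camera call.
- ctrl.sign_off(): hands the job in; it is judged then, once.
The state is a dict: "clock": time; "qpos": joint angles; "dq": joint speeds; "joint_torque": joint torques, N m; "tool_pos": TCP position; "ee_rot": TCP orientation; "contact_force": force on the tool from outside, world axes, zero at the start; "ft_torque": the same for the moment, N m; "opening": finger opening in m; "gripper_force": force on a finger pad.
Only numpy, scipy, OpenCV 4.12 (cv2) and the standard library are available. Lean on these libraries where they do the work, as an engineer would, in place of code of your own. Each camera call takes 0.05 s, during which the arm holds its last target. There are 200 camera calls.

TASK

Put the handheld order terminal that lies on the worktop back into its charging dock, screen up: slip its key end (the end with the contacts) under the dock's two fixed hooks, then press the other end down until the spring jaw snaps over it, so that the terminal lies flat on the plate, held at both ends. The dock stands on a springy neck: press gently and do not bend it far over. Leave the other things on the worktop where they stand.

Things in the scene. Friction and masses are not known exactly. Their poses are not given: they have to be found in the camera images.
- terminal_center (a point): centre of the order terminal: loose flat grey block with a dark screen, lying screen up; 132 mm long (x), 58 mm wide (y), 16 mm thick (z), about 0.2 kg. x runs along its length from the key end (three small grey keys) to the scanner end (dark window in the end face), z out of the screen. Ends 66 mm either side of this point, underside 8 mm below. Grasp it across its width.
- terminal_key_end (a point): middle of the terminal's end face at the key end, where the four brass charging contacts are; 66 mm from terminal_center along its -x, same axes. This end goes under the dock's hooks.
- dock_seat (a point): centre of the upper face of the dock's tilted plate (44 mm wide, some 64 mm above the worktop, on a foot 124 x 88 mm fixed to the worktop): here lies the centre of the docked terminal's underside. x runs up the plate's slope (0.12 rad unloaded) from the hooks to the spring jaw, z stands square on the plate. The docked terminal's axes are parallel to these, its centre 8 mm out along z.
- dock_cradle (a joint): rocking of the plate (with hooks, jaw, pad) on its springy rubber neck, about a level axis 24 mm under the plate's centre, rad: 0 unloaded, + = jaw end down. It yields 0.67 rad per N m, so the jaw end sinks about 5 mm under the 8 to 10 N (near that end) that snap the terminal in: its unloaded pose is not where the press ends; press on until it snaps. Keep it within 0.3 either way.
- dock_pad (a joint): sprung anti-rattle pad, a black button 15 mm across in the plate, 34 mm up from dock_seat. 0 = standing 5 mm proud, 0.005 = flush (m); pushes up with 8 N, 10 N when flush. The terminal must be pressed down on it until the jaw's nose closes over the screen's edge; it then holds the terminal up against the nose (docked reading about 0.004).
- dock_hooks (a point): plate surface at the stop face of the two fixed J hooks at the plate's low end, 66 mm from dock_seat along -x; same axes. Hooks 13 mm wide, at y = +/-15.5 mm. They overhang the plate by 6 mm towards +x, underside 19 mm and top 23 mm above it: the terminal's key end goes under them with its other end raised (0.34 rad from the plate clears the jaw); straight from above it lands on them.
- dock_jaw (a joint): spring jaw at the plate's high end, slippery plastic, 38 mm wide; slides along the plate's x. 0 = at rest (upright face 63 mm up from dock_seat), grows as it is pushed open (m), stop at 0.014; pushes back with 3 N plus 0.5 N per mm. It opens to about 0.008 as the scanner end is pressed past its nose, then snaps back over the screen's edge to about 0.003, its docked reading.
- jaw_nose (a point): tip of the jaw's rounded nose (moves with the jaw), at rest 59 mm from dock_seat along x, 20.5 mm above the plate. The nose overhangs the jaw's face by 4 mm, 17 to 24 mm above the plate. Above it a sloping lead-in leans outward, to 11 mm behind the tip at 41 mm above the plate; the scanner end of a hooked terminal meets it when raised about 0.27 rad.
- jigger: steel double measure, 46 mm across and 78 mm tall, standing; origin at the centre of its foot; leave it alone
- shaker: small shaker, 44 mm across and 90 mm tall, standing; origin at the centre of its foot; leave it alone
- milk_jug: small steel jug with a handle, 101 x 69 mm and 92 mm tall, standing; origin under its middle; leave it alone
- tub_berries: clear square tub, 69 mm wide and 75 mm tall, standing; origin at the centre of its foot; leave it alone

How it is judged:
By the outcome, as a careful person would: the job done as asked, in the order asked, and still so for the second after the job is handed in, with the robot touching nothing.
It also fails if it takes over 54 s, if anything falls off the work surface, if the arm or the gripper's body presses on something with over 40 N, if the wrist force passes 120 N, or if a joint passes its speed limit or range.

## Working session

There is one attempt and no reset: what is moved stays moved. The work goes in short steps, Python scripts to look and compute and a shell command to move; the robot and the scene stay as the last step left them, time stands still between calls to the robot, and variables do not carry over. Pictures are saved under pics/ and viewed, at most 10 in all, crops included, and the job is handed in when it is done.

```bash
ls; mkdir -p pics
python3 - <<'E'
from bench import ctrl, viewer
import cv2
s=ctrl.sense(); print(s)
for n in("side","top"):
    print(n,viewer.get_calibration(n)); cv2.imwrite(f"pics/{n}0.png",viewer.grab_frame(n)[:,:,::-1])
E
```

```text
pics
{'clock': 0.0, 'qpos': array([ 1.0537826 ,  0.53720368, -0.00444968,  1.53888038,  0.00259857,
        1.06732947, -0.07121053]), 'dq': array([-0.00017465,  0.00026084,  0.00030543, -0.000136  , -0.00056744,
        0.00148348, -0.00115933]), 'joint_torque': array([-3.94284916e-04, -5.83408213e+01,  1.04884531e+00, -2.59107792e+01,
        1.24405848e-02,  9.49091977e-03, -1.22149834e-05]), 'tool_pos': array([ 0.28290835, -0.58447893,  0.23038587]), 'ee_rot': array([-8.68372354e-04,  9.74695001e-01,  2.23537091e-01, -2.63758110e-04]), 'contact_force': array([-0.06408072,  0.45711357, -0.09427768]), 'ft_torque': array([-0.02597707,  0.03768241, -0.02949153]), 'gripper_force': 0.0, 'opening': 0.08536615820384198}
side {'vfov': 46.817293938354304, 'cx': 321.8040516254654, 'cy': 198.81751998297133, 'origin': array([0.34148931, 1.11190526, 0.60633515]), 'rotation': array([ 0.05998843, -0.09838047,  0.83450692, -0.53881432])}
top {'vfov': 44.673666996475404, 'cx': 322.1264204975185, 'cy': 198.75169648767243, 'origin': array([ 0.47481418, -0.00382922,  1.55065227]), 'rotation': array([ 0.02838803, -0.7035185 ,  0.70976302, -0.02218791])}
```

View pics/top0.png

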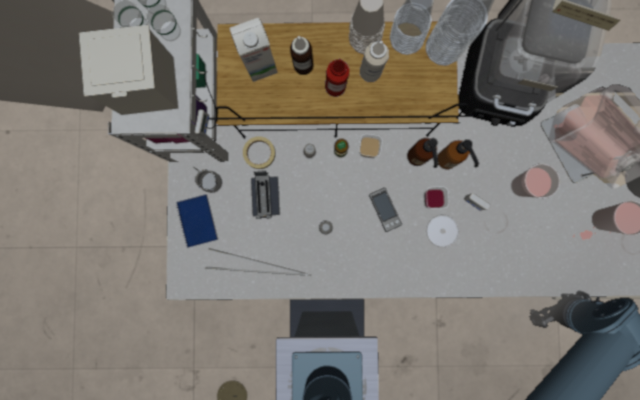

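View pics/side0.png

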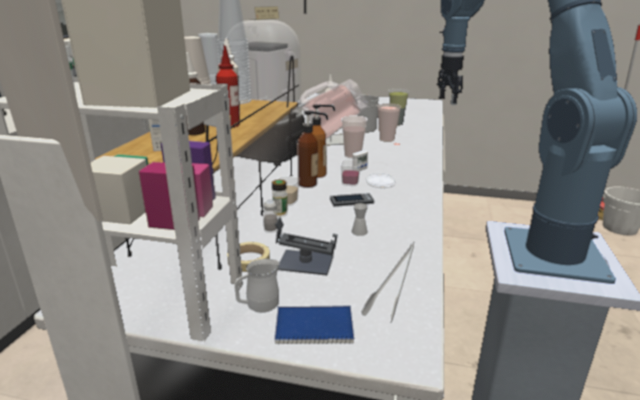

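The top view shows the terminal at about (385,209), the dock at (264,196), the jigger at (326,228) and the jug at (208,181). In the side view the dock is at (306,250) and the terminal at (352,199). I'll zoom in on both.

```bash
cat > h.py <<'E'
import numpy as np, cv2
from scipy.spatial.transform import Rotation as R
from bench import ctrl, viewer
def Rq(q): return R.from_quat([q[1],q[2],q[3],q[0]]).as_matrix()
def cam(n):
    c=viewer.get_calibration(n); f=200/np.tan(np.radians(c['vfov'])/2)
    return f,c['cx'],c['cy'],np.array(c['origin']),Rq(c['rotation'])
def ray(n,u,v):
    f,cx,cy,o,M=cam(n); d=M@np.array([(u-cx)/f,(v-cy)/f,1]); return o,d/np.linalg.norm(d)
def plane(n,u,v,z):
    o,d=ray(n,u,v); return o+d*(z-o[2])/d[2]
def proj(n,p):
    f,cx,cy,o,M=cam(n); q=M.T@(np.array(p)-o); return np.array([cx+f*q[0]/q[2],cy+f*q[1]/q[2]])
def tri(p,q):
    o1,d1=ray("top",*p);o2,d2=ray("side",*q)
    A=np.c_[d1,-d2]; t=np.linalg.lstsq(A,o2-o1,rcond=None)[0]
    a=o1+d1*t[0];b=o2+d2*t[1]; return (a+b)/2,np.linalg.norm(a-b)
def crop(img,x,y,w,h,k): return cv2.resize(img[y:y+h,x:x+w],None,fx=k,fy=k,interpolation=cv2.INTER_CUBIC)
E
python3 - <<'E'
from h import *
t=cv2.imread("pics/top0.png");s=cv2.imread("pics/side0.png")
a=np.hstack([crop(t,240,165,50,60,5),crop(t,360,180,50,60,5),np.zeros((300,20,3),np.uint8)])
b=np.hstack([crop(s,265,215,80,60,5),crop(s,322,180,64,60,5)])
W=max(a.shape[1],b.shape[1]); pad=lambda i:np.pad(i,((0,0),(0,W-i.shape[1]),(0,0)))
cv2.imwrite("pics/z0.png",np.vstack([pad(a),pad(b)])); print(W)
g=cv2.cvtColor(t,cv2.COLOR_BGR2HSV)
for n,(x,y,w,h) in dict(term=(360,180,50,60)).items():
    m=(t[y:y+h,x:x+w].max(2)<150).astype(np.uint8)
    cs=max(cv2.findContours(m,0,2)[0],key=cv2.contourArea)
    r=cv2.minAreaRect(cs); box=cv2.boxPoints(r)+[x,y]
    P=np.array([plane("top",*p,.016) for p in box]); print(box,P,np.linalg.norm(np.diff(P,axis=0),axis=1),P.mean(0))
E
```

```text
720
[[365.58762836 193.07216835]
 [385.72164726 184.12371254]
 [404.40206528 226.1546402 ]
 [384.26804543 235.10309601]] [[ 0.60159319 -0.12837013  0.016     ]
 [ 0.62941014 -0.19244627  0.016     ]
 [ 0.49612494 -0.24873043  0.016     ]
 [ 0.46861309 -0.18501768  0.016     ]] [0.06985366 0.14468189 0.06939896] [ 0.54893534 -0.18864113  0.016     ]
```

View pics/z0.png

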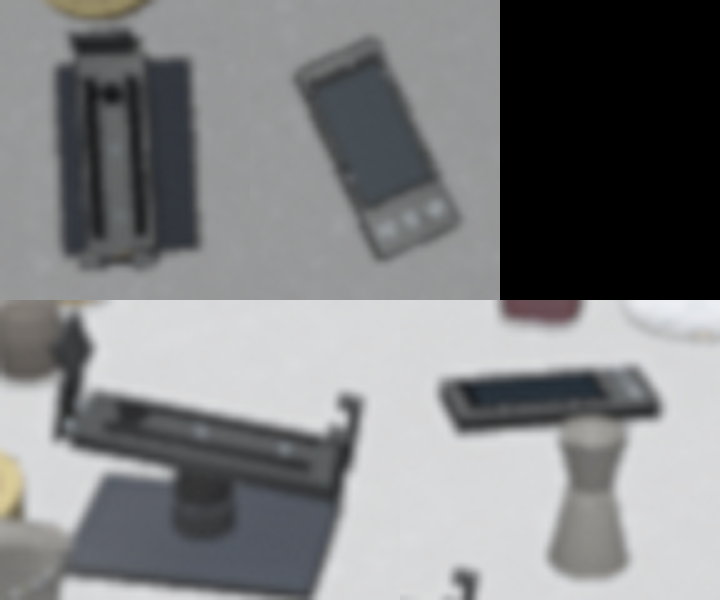

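The terminal's key end faces the robot, and its yaw is about 23°. The dock's jaw is at the far end, with the top of the jaw at top-view px (261,174). Its hooks are at (258.4,217) and (269.6,217), and the pad is at (262.4,184). Next I'll measure the dock.

Run:
```python
from h import *
t=cv2.imread("pics/top0.png").astype(int)
x,y,w,h=244,170,45,55
c=t[y:y+h,x:x+w]; m=((c[...,0]-c[...,2]>10)&(c.max(2)<110)).astype(np.uint8)
m=cv2.morphologyEx(m,cv2.MORPH_CLOSE,np.ones((1,21),np.uint8))
cs=max(cv2.findContours(m,0,2)[0],key=cv2.contourArea); box=cv2.boxPoints(cv2.minAreaRect(cs))+[x,y]
P=np.array([plane("top",*p,.008) for p in box]); print(box.round(1).tolist(),P.round(4).tolist(),np.linalg.norm(np.diff(P,axis=0),axis=1),P.mean(0))
T=lambda a,b:(240+a/5-.4,165+b/5-.4); S=lambda a,b:(265+a/5-.4,215+(b-300)/5-.4)
for n,a,b in [("hook+y tip",T(92,258),S(350,400)),("pad",T(112,93),S(128,414)),("plate low +y",T(82,245),S(333,490)),("jaw top mid",T(104,40),S(72,318))]:
    p,e=tri(a,b); print(n,np.round(a,1),np.round(b,1),p.round(4),round(e,4))
for n,q,z in[("slotL top",(90,85),.07),("slotL bot",(93,235),.06),("slotR top",(130,82),.07),("slotR bot",(140,235),.06),("hookL",(92,260),.079),("hookR",(148,260),.079),("jawL",(70,42),.113),("jawR",(138,38),.113),("pad",(112,95),.073)]: print(n,plane("top",*T(*q),z).round(4))
# known-height check: terminal corner via side
```

```text
[[244.0, 213.0], [244.0, 178.0], [277.0, 178.0], [277.0, 213.0]] [[0.5423, 0.2577, 0.008], [0.6541, 0.258, 0.008], [0.6531, 0.1526, 0.008], [0.5414, 0.1528, 0.008]] [0.11177597 0.10542609 0.11170161] [0.59774345 0.2052997  0.008     ]
hook+y tip [258.  216.2] [334.6 234.6] [0.5256 0.2003 0.0964] 0.0059
pad [262.  183.2] [290.2 237.4] [0.6309 0.1924 0.0704] 0.0011
plate low +y [256.  213.6] [331.2 252.6] [0.5329 0.2119 0.0547] 0.0106
jaw top mid [260.4 172.6] [279.  218.2] [0.6576 0.1909 0.1175] 0.0012
slotL top [0.6354 0.2058 0.07  ]
slotL bot [0.544  0.2053 0.06  ]
slotR top [0.637  0.1813 0.07  ]
slotR bot [0.5437 0.1764 0.06  ]
hookL [0.528  0.2032 0.079 ]
hookR [0.5277 0.1693 0.079 ]
jawL [0.6566 0.2116 0.113 ]
jawR [0.6586 0.1711 0.113 ]
pad [0.6288 0.1919 0.073 ]
```

The dock measures consistently: the seat is at about (0.597, 0.190, 0.064) with a yaw of about 0.04. I'll grasp the terminal 48 mm from its centre, towards the scanner end, at (0.593,-0.170). From the tool that is tx 11.5, ty -5.97, roll +0.56.

```bash
python3 -m handwheel '[{"tx":0.6,"ty":-0.3},{"tx":1.4,"ty":-0.7,"roll":0.3},{"tx":2.3,"ty":-1.2,"roll":0.56},{"tx":3.1,"ty":-1.6,"roll":0.56},{"tx":4,"ty":-2.07,"roll":0.56}]' 85
python3 -m handwheel '[{"tx":0.85,"ty":-0.4},{"tx":1.7,"ty":-0.8},{"tx":2.55,"ty":-1.2},{"tx":3.4,"ty":-1.55},{"tx":4.2,"ty":-1.85}]'
python3 -m handwheel '[{"tx":0.8,"ty":-0.4},{"tx":1.6,"ty":-0.8},{"tx":2.4,"ty":-1.1},{"tx":3,"ty":-1.4},{"tx":3,"ty":-1.4}]'
python3 - <<'E'
from h import *
s=ctrl.sense(); M=Rq(s['ee_rot']); print(s['clock'],s['tool_pos'],np.degrees(np.arctan2(M[1,0],M[0,0])),M.T@(np.array([.593,-.170,.0])-s['tool_pos'])/.04)
i=viewer.grab_frame("side")[:,:,::-1];j=viewer.grab_frame("top")[:,:,::-1]
cv2.imwrite("pics/z1.png",np.hstack([crop(i,290,90,100,140,4),crop(j,330,150,90,140,4)]))
E
```

```text
0.1 [ 0.2828883  -0.58458029  0.23047681] 25.8287594111449 [11.49475347 -5.94205794  5.76984559]invalid input
invalid input
invalid input
```

View pics/z1.png

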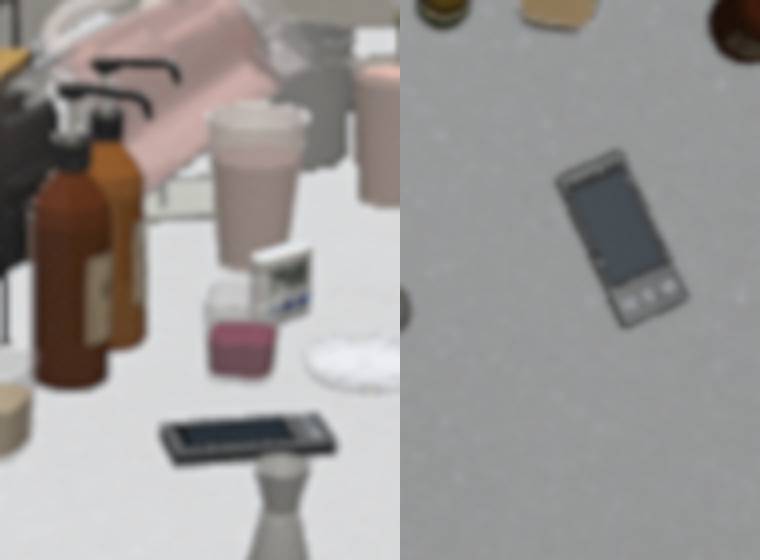

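The picture shows the terminal untouched and the arm out of view: the moves were refused as invalid, probably because each row needs all four keys.

```bash
python3 -m handwheel '[{"tx":0.6,"ty":-0.3,"tz":0,"roll":0},{"tx":1.4,"ty":-0.7,"tz":0,"roll":0.3},{"tx":2.3,"ty":-1.2,"tz":0,"roll":0.56},{"tx":3.1,"ty":-1.6,"tz":0,"roll":0.56},{"tx":4,"ty":-2.07,"tz":0,"roll":0.56}]' 85
```

```text
clock: 0.62
tool_pos: [0.3913, -0.4398, 0.2312]
ee_rot: [0.0, 0.98, 0.199, -0.0]
contact_force: [0.7, 1.3, 0.8]
opening: 0.0852
gripper_force: 0.0
```

```bash
python3 -m handwheel '[{"tx":0.8,"ty":-0.46,"tz":0,"roll":0},{"tx":1.6,"ty":-0.92,"tz":0,"roll":0},{"tx":2.4,"ty":-1.4,"tz":0,"roll":0},{"tx":3.2,"ty":-1.86,"tz":0,"roll":0},{"tx":4,"ty":-2.32,"tz":0,"roll":0}]'
python3 -m handwheel '[{"tx":0.8,"ty":-0.46,"tz":0,"roll":0},{"tx":1.6,"ty":-0.92,"tz":0,"roll":0},{"tx":2.4,"ty":-1.4,"tz":0,"roll":0},{"tx":3.0,"ty":-1.75,"tz":0.5,"roll":0},{"tx":3.29,"ty":-1.92,"tz":1.3,"roll":0}]'
python3 -m handwheel '[{"tx":0,"ty":0,"tz":0.7,"roll":0},{"tx":0,"ty":0,"tz":1.4,"roll":0},{"tx":0,"ty":0,"tz":2,"roll":0},{"tx":0,"ty":0,"tz":2,"roll":0}]'
python3 - <<'E'
from h import *
s=ctrl.sense(); M=Rq(s['ee_rot']); print(s['clock'],s['tool_pos'],np.degrees(np.arctan2(M[1,0],M[0,0])),M.T@(np.array([.593,-.170,.0])-s['tool_pos'])/.04)
i=viewer.grab_frame("side")[:,:,::-1];j=viewer.grab_frame("top")[:,:,::-1]
cv2.imwrite("pics/z2.png",np.hstack([crop(i,290,90,100,140,4),crop(j,330,150,90,140,4)]))
E
```

```text
clock: 1.03
tool_pos: [0.5028, -0.2912, 0.2313]
ee_rot: [0.0, 0.98, 0.2, -0.0]
contact_force: [0.4, -0.1, 0.1]
opening: 0.0851
gripper_force: 0.0
clock: 1.45
tool_pos: [0.5984, -0.1659, 0.182]
ee_rot: [0.0, 0.979, 0.202, 0.004]
contact_force: [1.7, 0.3, 0.2]
opening: 0.0847
gripper_force: 0.0
clock: 1.78
tool_pos: [0.5893, -0.1696, 0.0942]
ee_rot: [-0.002, 0.98, 0.2, -0.004]
contact_force: [-1.5, 0.4, -0.9]
opening: 0.0851
gripper_force: 0.0
1.7833 [ 0.58929868 -0.16961822  0.09420143] 23.063898410249788 [0.0989069  0.05755505 2.3540926 ]
```

View pics/z2.png

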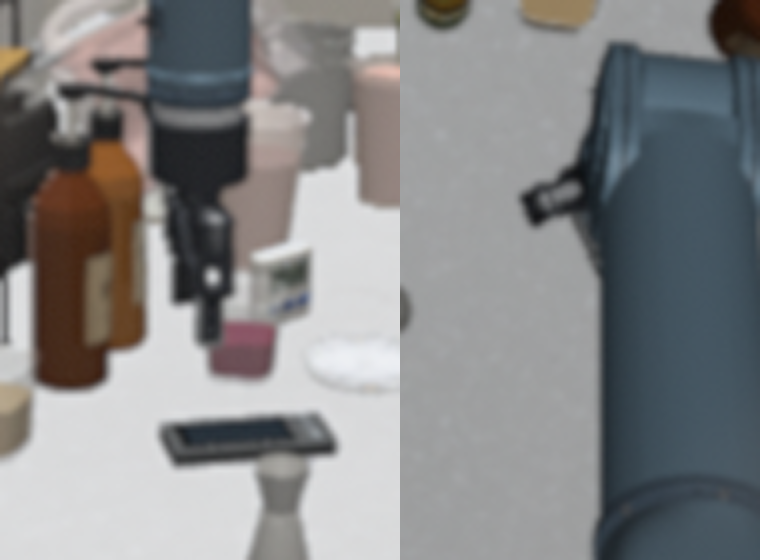

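The gripper is above the scanner end and lined up with the terminal's yaw. I'll descend and grip lightly so the terminal can pivot.

```bash
python3 -m handwheel '[{"tx":0,"ty":0,"tz":0.7,"roll":0},{"tx":0,"ty":0,"tz":1.4,"roll":0},{"tx":0,"ty":0,"tz":1.9,"roll":0},{"tx":0,"ty":0,"tz":2.2,"roll":0},{"tx":0,"ty":0,"tz":2.2,"roll":0}]' 75
python3 -m handwheel '[{"tx":0,"ty":0,"tz":0.1,"roll":0},{"tx":0,"ty":0,"tz":0.1,"roll":0},{"tx":0,"ty":0,"tz":0.1,"roll":0}]' 50 20
python3 -m handwheel '[{"tx":0,"ty":0,"tz":0,"roll":0},{"tx":0,"ty":0,"tz":0,"roll":0},{"tx":0,"ty":0,"tz":0,"roll":0}]'
```

```text
clock: 2.3
tool_pos: [0.5927, -0.1706, 0.0106]
ee_rot: [-0.0, 0.98, 0.2, -0.001]
contact_force: [-1.0, 0.9, -0.4]
opening: 0.0748
gripper_force: 0.0
clock: 2.55
tool_pos: [0.5945, -0.171, 0.0089]
ee_rot: [0.001, 0.98, 0.2, 0.001]
contact_force: [0.9, 0.0, -1.1]
opening: 0.0567
gripper_force: 21.5
clock: 2.8
tool_pos: [0.5945, -0.1709, 0.0087]
ee_rot: [0.001, 0.98, 0.2, 0.001]
contact_force: [-0.2, 0.5, 7.3]
opening: 0.057
gripper_force: 22.3
```

Going by the tip geometry, this grip probably holds only the terminal's top edge, so I'll regrip lower.

```bash
python3 -m handwheel '[{"tx":0,"ty":0,"tz":0,"roll":0},{"tx":0,"ty":0,"tz":0,"roll":0},{"tx":0,"ty":0,"tz":0.1,"roll":0},{"tx":0,"ty":0,"tz":0.22,"roll":0},{"tx":0,"ty":0,"tz":0.22,"roll":0}]' 68
python3 -m handwheel '[{"tx":0,"ty":0,"tz":0,"roll":0},{"tx":0,"ty":0,"tz":0,"roll":0},{"tx":0,"ty":0,"tz":0,"roll":0},{"tx":0,"ty":0,"tz":0,"roll":0}]' 50 20
python3 - <<'E'
from h import *
i=viewer.grab_frame("side")[:,:,::-1]
cv2.imwrite("pics/z3.png",crop(i,310,140,90,75,8))
E
```

```text
clock: 3.22
tool_pos: [0.5921, -0.1704, -0.0029]
ee_rot: [-0.0, 0.98, 0.2, -0.001]
contact_force: [-0.2, -0.2, 0.6]
opening: 0.068
gripper_force: 0.0
clock: 3.55
tool_pos: [0.593, -0.1706, -0.0016]
ee_rot: [-0.0, 0.98, 0.2, -0.0]
contact_force: [-0.5, 0.5, -1.2]
opening: 0.0578
gripper_force: 22.2
```

View pics/z3.png

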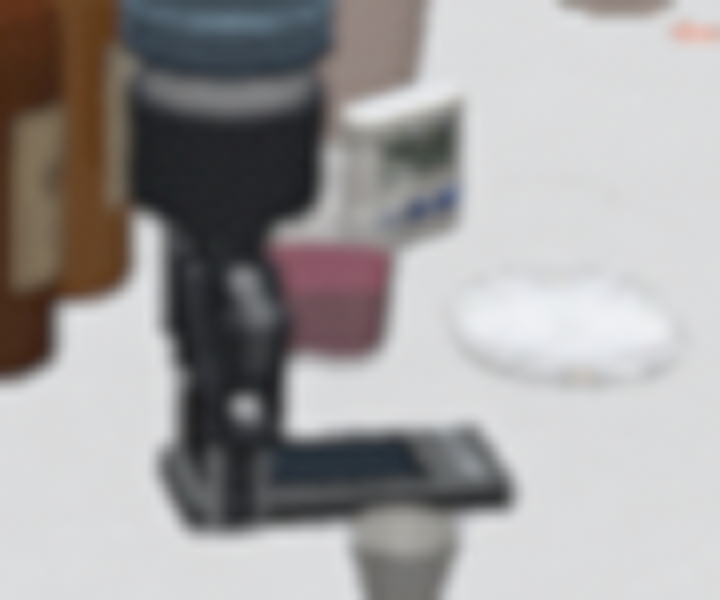

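The terminal is gripped across its scanner end, with the screen up and the key end free. I'll lift gently and see whether the key end droops.

```bash
python3 -m handwheel '[{"tx":0,"ty":0,"tz":-0.15,"roll":0},{"tx":0,"ty":0,"tz":-0.35,"roll":0},{"tx":0,"ty":0,"tz":-0.55,"roll":0},{"tx":0,"ty":0,"tz":-0.75,"roll":0},{"tx":-0.05,"ty":0,"tz":-0.95,"roll":0}]' 50 20
python3 -m handwheel '[{"tx":0,"ty":0,"tz":-0.15,"roll":0},{"tx":-0.1,"ty":0,"tz":-0.35,"roll":0},{"tx":-0.15,"ty":0,"tz":-0.45,"roll":0},{"tx":-0.15,"ty":0,"tz":-0.45,"roll":0}]'
python3 - <<'E'
from h import *
i=viewer.grab_frame("side")[:,:,::-1]
cv2.imwrite("pics/z4.png",crop(i,310,130,90,75,8))
E
```

```text
clock: 4.02
tool_pos: [0.592, -0.1712, 0.0379]
ee_rot: [0.0, 0.98, 0.2, 0.001]
contact_force: [1.3, 0.4, -1.6]
opening: 0.0577
gripper_force: 22.2
clock: 4.35
tool_pos: [0.5857, -0.1745, 0.0557]
ee_rot: [0.0, 0.98, 0.199, 0.0]
contact_force: [-0.1, 0.2, -1.1]
opening: 0.0574
gripper_force: 22.2
```

View pics/z4.png

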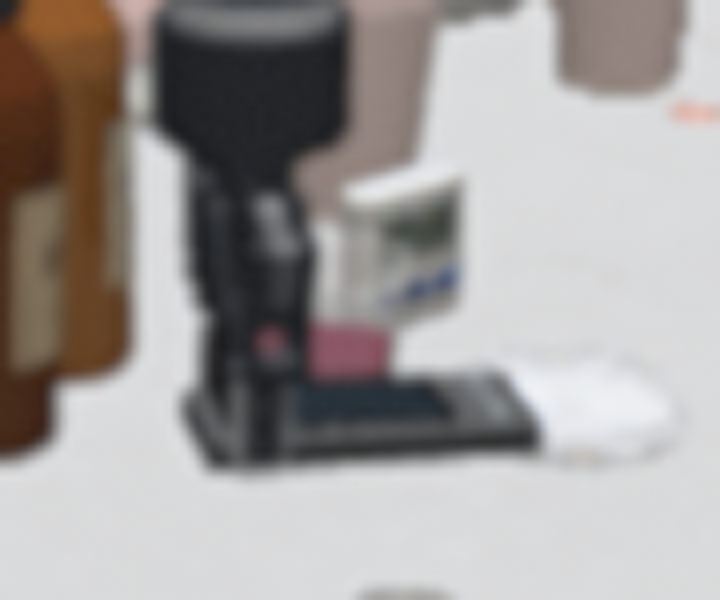

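The terminal came up level, so friction holds it even at the minimum 20 N. Its underside is about 50 mm up. I'll ease the grip by raising the commanded opening in small steps, so the key end can swing down to the table (about 0.47 rad).

```bash
cat > tilt.py <<'E'
from h import *
# tilt seen in side view: bottom edge of terminal's +y side; print a row profile of dark->bright edge right of finger
i=viewer.grab_frame("side").astype(int)
g=i.max(2)
out=[]
for u in range(345,385,5):
    col=g[165:240,u]; d=np.where(col<95)[0]
    out.append((u,165+d.max() if len(d) else None))
print(ctrl.sense()['gripper_force'],ctrl.sense()['opening'],out)
E
Z='ignored'
python3 tilt.py
python3 -m handwheel '[{"tx":0,"ty":0,"tz":0,"roll":0},{"tx":0,"ty":0,"tz":0,"roll":0}]' 57 20 | tail -2; python3 tilt.py
python3 -m handwheel '[{"tx":0,"ty":0,"tz":0,"roll":0},{"tx":0,"ty":0,"tz":0,"roll":0}]' 57.3 20 | tail -2; python3 tilt.py
```

```text
22.196048498153687 0.05762618472995879 [(345, np.int64(187)), (350, np.int64(187)), (355, np.int64(186)), (360, np.int64(186)), (365, np.int64(186)), (370, np.int64(185)), (375, np.int64(185)), (380, None)]
opening: 0.0573
gripper_force: 22.2
22.196114659309387 0.057671188624833884 [(345, np.int64(187)), (350, np.int64(187)), (355, np.int64(187)), (360, np.int64(186)), (365, np.int64(186)), (370, np.int64(186)), (375, np.int64(186)), (380, None)]
opening: 0.0574
gripper_force: 22.2
22.195410132408142 0.05755424108283326 [(345, np.int64(187)), (350, np.int64(187)), (355, np.int64(187)), (360, np.int64(186)), (365, np.int64(186)), (370, np.int64(186)), (375, np.int64(186)), (380, None)]
```

```bash
python3 -m handwheel '[{"tx":0,"ty":0,"tz":0,"roll":0}]' 57.6 20 | tail -2; python3 tilt.py
python3 -m handwheel '[{"tx":0,"ty":0,"tz":0,"roll":0}]' 57.8 20 | tail -2; python3 tilt.py
```

```text
opening: 0.0576
gripper_force: 15.6
15.591232180595398 0.05779125213341243 [(345, np.int64(187)), (350, np.int64(187)), (355, np.int64(187)), (360, np.int64(186)), (365, np.int64(186)), (370, np.int64(186)), (375, np.int64(186)), (380, None)]
opening: 0.0579
gripper_force: 7.3
7.26487509906292 0.05775104691229586 [(345, np.int64(187)), (350, np.int64(187)), (355, np.int64(187)), (360, np.int64(187)), (365, np.int64(187)), (370, np.int64(187)), (375, np.int64(187)), (380, None)]
```

The force falls off smoothly and the droop is starting.

```bash
python3 -m handwheel '[{"tx":0,"ty":0,"tz":0,"roll":0},{"tx":0,"ty":0,"tz":0,"roll":0},{"tx":0,"ty":0,"tz":0,"roll":0}]' 57.82 20 | tail -2; python3 tilt.py
python3 -m handwheel '[{"tx":0,"ty":0,"tz":0,"roll":0},{"tx":0,"ty":0,"tz":0,"roll":0},{"tx":0,"ty":0,"tz":0,"roll":0}]' 57.86 20 | tail -2; python3 tilt.py
```

```text
opening: 0.0579
gripper_force: 6.5
6.497221514582634 0.05783915682122748 [(345, np.int64(190)), (350, np.int64(193)), (355, np.int64(195)), (360, np.int64(198)), (365, np.int64(200)), (370, np.int64(201)), (375, None), (380, None)]
opening: 0.058
gripper_force: 5.0
5.022425428032875 0.058168317637755686 [(345, np.int64(190)), (350, np.int64(193)), (355, np.int64(195)), (360, np.int64(198)), (365, np.int64(200)), (370, np.int64(201)), (375, None), (380, None)]
```

The key end swung down onto the table at about 0.5 rad. I'll lock the tilt with more grip, then lift.

```bash
python3 -m handwheel '[{"tx":0,"ty":0,"tz":0,"roll":0},{"tx":0,"ty":0,"tz":0,"roll":0},{"tx":0,"ty":0,"tz":-0.2,"roll":0},{"tx":0,"ty":0,"tz":-0.5,"roll":0},{"tx":0,"ty":0,"tz":-0.9,"roll":0}]' 50 60
python3 -m handwheel '[{"tx":0,"ty":0,"tz":-0.6,"roll":0},{"tx":0,"ty":0,"tz":-1.3,"roll":0},{"tx":0,"ty":0,"tz":-2,"roll":0},{"tx":0,"ty":0,"tz":-2.6,"roll":0},{"tx":0,"ty":0,"tz":-2.8,"roll":0}]'
python3 -m handwheel '[{"tx":0.3,"ty":-0.5,"tz":0,"roll":0.8},{"tx":0.8,"ty":-1.25,"tz":0,"roll":1.8},{"tx":1.25,"ty":-2,"tz":0,"roll":2.8},{"tx":1.7,"ty":-2.7,"tz":0,"roll":3.6},{"tx":2.2,"ty":-3.4,"tz":0,"roll":4.14}]'
python3 - <<'E'
from h import *
s=ctrl.sense(); M=Rq(s['ee_rot']); print(s['clock'],s['tool_pos'],np.degrees(np.arctan2(M[1,0],M[0,0])),M.T@(np.array([.648,.1912,.19])-s['tool_pos'])/.04)
E
```

```text
clock: 6.17
tool_pos: [0.5851, -0.1736, 0.0908]
ee_rot: [-0.0, 0.98, 0.2, -0.001]
contact_force: [0.4, -0.7, -1.7]
opening: 0.0563
gripper_force: 66.1
clock: 6.58
tool_pos: [0.5881, -0.1743, 0.2078]
ee_rot: [0.002, 0.98, 0.2, 0.003]
contact_force: [0.7, -0.5, -1.1]
opening: 0.0565
gripper_force: 66.2
clock: 7.0
tool_pos: [0.6129, -0.0127, 0.2023]
ee_rot: [0.0, 1.0, 0.018, -0.0]
contact_force: [0.5, -0.7, -2.4]
opening: 0.0567
gripper_force: 66.1
7.0 [ 0.61293798 -0.01274574  0.20228634] 2.11071431524618 [ 1.06399821 -5.06293025  0.30577285]
```

```bash
python3 -m handwheel '[{"tx":0.2,"ty":-0.8,"tz":0,"roll":0},{"tx":0.4,"ty":-1.7,"tz":0,"roll":0},{"tx":0.6,"ty":-2.6,"tz":0,"roll":0},{"tx":0.8,"ty":-3.5,"tz":0,"roll":0},{"tx":1,"ty":-4.3,"tz":0,"roll":0}]'
python3 -m handwheel '[{"tx":0.1,"ty":-0.6,"tz":0.3,"roll":0},{"tx":0.1,"ty":-0.75,"tz":0.6,"roll":0},{"tx":0.1,"ty":-0.75,"tz":0.8,"roll":0},{"tx":0.1,"ty":-0.75,"tz":0.8,"roll":0}]'
python3 - <<'E'
from h import *
s=ctrl.sense(); M=Rq(s['ee_rot']); print(s['clock'],s['tool_pos'],np.degrees(np.arctan2(M[1,0],M[0,0])),M.T@(np.array([.648,.1912,.1124])-s['tool_pos'])/.04)
i=viewer.grab_frame("side")[:,:,::-1];j=viewer.grab_frame("top")[:,:,::-1]
cv2.imwrite("pics/side5.png",i);cv2.imwrite("pics/top5.png",j)
cv2.imwrite("pics/z5.png",np.vstack([crop(i,255,170,100,100,6)]))
E
```

```text
clock: 7.42
tool_pos: [0.646, 0.1621, 0.2022]
ee_rot: [-0.0, 1.0, 0.021, -0.0]
contact_force: [0.3, 0.3, -2.1]
opening: 0.0563
gripper_force: 66.1
clock: 7.75
tool_pos: [0.6475, 0.1878, 0.1676]
ee_rot: [0.001, 1.0, 0.02, -0.002]
contact_force: [0.2, -0.5, -3.1]
opening: 0.0563
gripper_force: 66.0
7.75 [0.64747217 0.18784365 0.16760814] 2.3349559654052614 [ 0.02314797 -0.08680839  1.37989322]
```

View pics/z5.png

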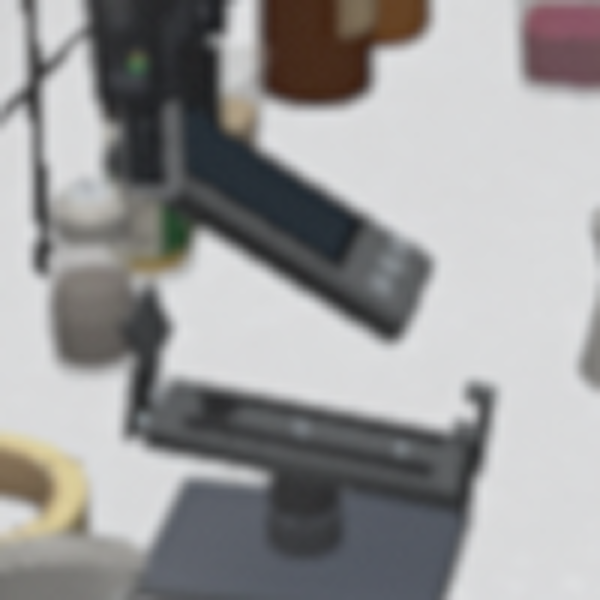

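The terminal hangs tilted with the key end low, above the dock. Its near lower key corner is at px (320.1,225.9) and the hook top at (335,234.6). I'll compare these with my predictions.

Run:
```python
from h import *
S=lambda a,b:np.array((255+a/6-.4,170+b/6-.4))
y=np.array([-np.sin(.04),np.cos(.04),0]);x=np.array([np.cos(.04),np.sin(.04),0]);z=np.array([0,0,1])
T=np.array([.6475,.1885,.1676])
def tp(dx,dy,dz): return T+x*dx+y*dy+z*dz
for n,p,m in [("bot+y",tp(-.0946,.029,-.0555),S(393,338)),("top+y",tp(-.1024,.029,-.039),S(433,266)),]:
    print(n,proj("side",p).round(1),m.round(1))
seat=np.array([.597,.1897,.064]);xp=x*np.cos(.12)+z*np.sin(.12);zp=-x*np.sin(.12)+z*np.cos(.12)
D=lambda a,b,c:seat+xp*a+y*b+zp*c
for n,p,m in [("hook+y top outer tip",D(-.060,.022,.023),S(468,390)),("hook+y back top",D(-.070,.022,.023),S(494,394)),("jaw top",D(.070,.019,.041),S(150,290)),("jaw nose",D(.059,.019,.0205),S(172,328)),("pad",D(.034,0,.005),S(207,407)),("plate +y low",D(-.066,.022,0),S(455,470)),("plate mid",D(0,.022,0),S(300,450))]:
    print(n,proj("side",p).round(1),m.round(1))
d=.001
for k,e in [("x",x),("y",y),("z",z)]: print(k,(proj("side",seat+e*.01)-proj("side",seat)).round(2))
```

```text
bot+y [320.9 229.8] [320.1 225.9]
top+y [324.3 223.6] [326.8 213.9]
hook+y top outer tip [328.9 242.3] [332.6 234.6]
hook+y back top [333.2 243.2] [336.9 235.3]
jaw top [275.3 223.6] [279.6 217.9]
jaw nose [279.1 232.2] [283.3 224.3]
pad [290.9 236.2] [289.1 237.4]
plate +y low [330.1 251.4] [330.4 247.9]
plate mid [302.4 245.5] [304.6 244.6]
x [-4.11 -0.42]
y [-0.95  2.06]
z [-0.04 -3.7 ]
```

The visible hook and jaw tops are the far (-y) ones, so the dock model agrees to within about 1 px. The key end lies about 4 mm farther +x than predicted. I'll descend to just above the plate and look.

```bash
python3 -m handwheel '[{"tx":0,"ty":-0.05,"tz":0.4,"roll":0},{"tx":0,"ty":-0.06,"tz":0.8,"roll":0},{"tx":0,"ty":-0.06,"tz":1.1,"roll":0},{"tx":0,"ty":-0.06,"tz":1.3,"roll":0},{"tx":0,"ty":-0.06,"tz":1.3,"roll":0}]'
python3 - <<'E'
from h import *
s=ctrl.sense(); M=Rq(s['ee_rot']); print(s['clock'],s['tool_pos'],s['contact_force'],M.T@(np.array([.648,.1912,.1124])-s['tool_pos'])/.04)
i=viewer.grab_frame("side")[:,:,::-1]; j=viewer.grab_frame("top")[:,:,::-1]
cv2.imwrite("pics/z6.png",np.hstack([crop(i,265,195,80,75,6),crop(j,240,165,50,75,6)]))
E
```

```text
clock: 8.27
tool_pos: [0.6484, 0.1902, 0.1169]
ee_rot: [0.001, 1.0, 0.02, -0.001]
contact_force: [-2.1, -0.5, -1.7]
opening: 0.0561
gripper_force: 66.0
8.2667 [0.64835077 0.19023175 0.11687464] [-2.121085   -0.48347837 -1.74030174] [-0.00751559 -0.02468747  0.11185203]
```

View pics/z6.png

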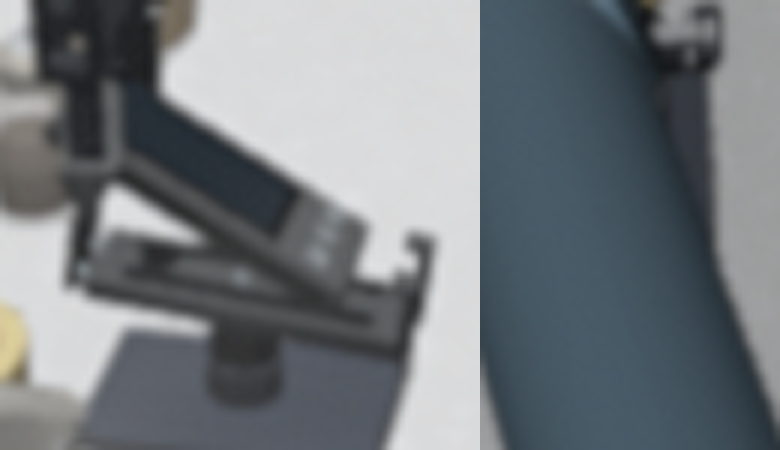

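The key end is just above the plate and about 14–18 mm short of the hook stop. I'll ease down in small steps until it touches.

```bash
python3 -m handwheel '[{"tx":-0.07,"ty":-0.02,"tz":0.03,"roll":0},{"tx":-0.15,"ty":-0.02,"tz":0.06,"roll":0},{"tx":-0.15,"ty":-0.02,"tz":0.08,"roll":0},{"tx":-0.15,"ty":-0.02,"tz":0.08,"roll":0}]'|sed -n 2,4p
python3 -m handwheel '[{"tx":0,"ty":0,"tz":0.03,"roll":0},{"tx":0,"ty":0,"tz":0.03,"roll":0},{"tx":0,"ty":0,"tz":0.03,"roll":0}]'|sed -n 2,4p
python3 -m handwheel '[{"tx":0,"ty":0,"tz":0.03,"roll":0},{"tx":0,"ty":0,"tz":0.03,"roll":0},{"tx":0,"ty":0,"tz":0.03,"roll":0}]'|sed -n 2,4p
python3 - <<'E'
from h import *
f=[]
for k in range(3):
    i=viewer.grab_frame("side"); f.append(ctrl.sense()['contact_force'])
print(np.mean(f,0),ctrl.sense()['tool_pos'])
cv2.imwrite("pics/z7.png",crop(i[:,:,::-1],285,200,60,60,10))
E
```

```text
tool_pos: [0.6429, 0.1925, 0.1155]
ee_rot: [-0.0, 1.0, 0.021, 0.0]
contact_force: [-0.1, -0.3, -2.1]
tool_pos: [0.6433, 0.1923, 0.1141]
ee_rot: [0.0, 1.0, 0.02, 0.0]
contact_force: [-0.7, -0.2, -1.3]
tool_pos: [0.6432, 0.1924, 0.1128]
ee_rot: [0.0, 1.0, 0.02, -0.0]
contact_force: [-0.6, 1.3, -0.8]
[ 0.05888116  0.01434699 -0.94479655] [0.64320271 0.19237226 0.11291563]
```

View pics/z7.png

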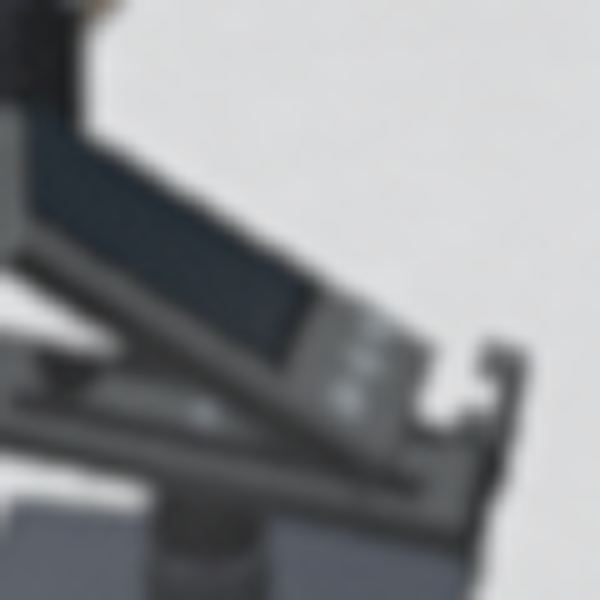

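The key end is just in front of the hooks and low over the plate: its far top corner is at px (327.6,234.6) and the far hook tip at (332.9,234.8). That was my last allowed picture, so I'll go by numbers and force from here.

```bash
cat > d.py <<'E'
from h import *
y=np.array([-np.sin(.04),np.cos(.04),0]);x=np.array([np.cos(.04),np.sin(.04),0]);z=np.array([0,0,1])
seat=np.array([.597,.1897,.064]);xp=x*np.cos(.12)+z*np.sin(.12);zp=-x*np.sin(.12)+z*np.cos(.12)
def onY(px,b): # ray with plane at lateral b from dock axis -> plate coords mm
    o,d=ray("side",*px); t=((seat+y*b-o)@y)/(d@y); p=o+d*t-seat; return np.round([p@xp*1e3,p@zp*1e3],1)
E
python3 - <<'E'
from d import *
S=lambda a,b:np.array((285+a/10-.45,200+b/10-.45))
for n,q,b in [("far top key",(432,348),-.029),("hook tip top -y",(483,348),-.022),("hook back top -y",(526,355),-.022),("hook -y underside",(482,378),-.022),("key near bottom",(375,470),.029),("far end bottom",(408,425),-.029),("plate low near corner",(470,530),.022)]: print(n,onY(S(*q),b))
T=ctrl.sense()['tool_pos']-seat; print("TCP",T@xp*1e3,T@y*1e3,T@zp*1e3)
E
```

```text
far top key [-49.2  13.7]
hook tip top -y [-62.   20.5]
hook back top -y [-72.4  21. ]
hook -y underside [-62.9  12.4]
key near bottom [-46.6  12.5]
far end bottom [-46.2  -8.6]
plate low near corner [-69.7  -2.4]
TCP 51.79564611661148 0.8225086950023278 43.024461815152364
```

Relative to the hook tip, the top corner is 13 mm in front and about 3 mm below the hook underside. I'll slide along the plate slope and watch the force.

```bash
python3 -m handwheel '[{"tx":-0.08,"ty":0,"tz":0.02,"roll":0},{"tx":-0.16,"ty":0,"tz":0.035,"roll":0},{"tx":-0.24,"ty":0,"tz":0.045,"roll":0},{"tx":-0.3,"ty":0,"tz":0.05,"roll":0},{"tx":-0.3,"ty":0,"tz":0.05,"roll":0}]'|sed -n '2p;4p'
python3 -m handwheel '[{"tx":-0.03,"ty":0,"tz":0.005,"roll":0},{"tx":-0.06,"ty":0,"tz":0.01,"roll":0},{"tx":-0.06,"ty":0,"tz":0.01,"roll":0}]'|sed -n '2p;4p'
python3 - <<'E'
from d import *
f=[]
for k in range(3):
    i=viewer.grab_frame("side"); f.append(ctrl.sense()['contact_force'])
T=ctrl.sense()['tool_pos']-seat
print(np.mean(f,0),T@xp*1e3,T@y*1e3,T@zp*1e3)
E
```

```text
tool_pos: [0.6303, 0.1919, 0.1108]
contact_force: [0.0, -0.4, -1.5]
tool_pos: [0.6286, 0.1918, 0.1105]
contact_force: [0.3, -0.3, -1.7]
[-0.03824066  0.77508303 -0.98450474] 37.14617612106698 0.848945007579828 42.31507267864696
```

```bash
for k in 1; do
python3 -m handwheel '[{"tx":-0.03,"ty":0,"tz":0.005,"roll":0},{"tx":-0.05,"ty":0,"tz":0.007,"roll":0},{"tx":-0.05,"ty":0,"tz":0.007,"roll":0}]'|sed -n '2p;4p'
python3 -m handwheel '[{"tx":-0.03,"ty":0,"tz":0.004,"roll":0},{"tx":-0.03,"ty":0,"tz":0.004,"roll":0},{"tx":-0.03,"ty":0,"tz":0.004,"roll":0}]'|sed -n '2p;4p'
done
python3 - <<'E'
from d import *
f=[]
for k in range(3):
    i=viewer.grab_frame("side"); f.append(ctrl.sense()['contact_force'])
T=ctrl.sense()['tool_pos']-seat
print(np.mean(f,0),T@xp*1e3,T@y*1e3,T@zp*1e3)
E
```

```text
tool_pos: [0.627, 0.1917, 0.1103]
contact_force: [0.4, 0.6, -1.1]
tool_pos: [0.6263, 0.1917, 0.1103]
contact_force: [2.4, -0.1, -1.1]
[ 3.07044736 -0.07464664 -1.74272907] 34.50112521912794 0.7953475233201663 42.41213462466934
```

A contact of about 3 N in +x shows the key end is against the hook stop. Now I'll loosen the grip so the terminal can pivot, and swing the scanner end down an arc to the jaw's lead-in.

```bash
python3 -m handwheel '[{"tx":0.015,"ty":0,"tz":0,"roll":0},{"tx":0.015,"ty":0,"tz":0,"roll":0},{"tx":0.015,"ty":0,"tz":0,"roll":0}]' 57.8 20 |sed -n '2p;4,6p'
python3 -m handwheel '[{"tx":0.02,"ty":0,"tz":0.04,"roll":0},{"tx":0.045,"ty":0,"tz":0.09,"roll":0},{"tx":0.07,"ty":0,"tz":0.13,"roll":0},{"tx":0.09,"ty":0,"tz":0.177,"roll":0},{"tx":0.09,"ty":0,"tz":0.177,"roll":0}]' |sed -n '2p;4,6p'
python3 - <<'E'
from d import *
f=[]
for k in range(2):
    i=viewer.grab_frame("side"); f.append(ctrl.sense()['contact_force'])
cv2.imwrite("pics/n1.png",i[:,:,::-1])
g=i.max(2).astype(int)
for u in range(300,330,5):
    print(u,[int(v) for v in g[205:262:2,u]])
E
```

```text
tool_pos: [0.6258, 0.1917, 0.1099]
contact_force: [1.8, 0.7, -1.5]
opening: 0.0579
gripper_force: 7.2
tool_pos: [0.6296, 0.1918, 0.1024]
contact_force: [0.9, 0.3, 1.1]
opening: 0.0579
gripper_force: 7.3
300 [210, 205, 202, 202, 203, 208, 157, 62, 56, 57, 57, 56, 67, 85, 64, 54, 68, 98, 82, 70, 84, 72, 100, 75, 69, 74, 71, 68, 85]
305 [219, 220, 219, 219, 219, 221, 222, 199, 98, 55, 59, 59, 59, 58, 84, 76, 57, 87, 121, 76, 79, 79, 62, 55, 52, 56, 71, 65, 62]
310 [219, 220, 221, 221, 221, 221, 219, 221, 217, 131, 58, 59, 60, 62, 60, 75, 84, 61, 63, 82, 64, 83, 69, 56, 54, 67, 63, 57, 74]
315 [219, 220, 220, 221, 220, 219, 221, 223, 221, 222, 183, 79, 60, 61, 62, 61, 64, 88, 70, 54, 60, 66, 82, 62, 88, 100, 101, 100, 100]
320 [220, 221, 221, 221, 220, 220, 221, 220, 220, 221, 221, 213, 121, 56, 55, 50, 60, 81, 96, 81, 56, 53, 75, 73, 63, 95, 99, 100, 99]
325 [220, 221, 219, 220, 220, 221, 221, 220, 220, 221, 220, 222, 221, 175, 106, 99, 109, 111, 132, 130, 91, 62, 52, 74, 64, 72, 98, 100, 99]
```

The terminal is pivoting: its tilt fell from 0.51 to about 0.47 rad with little force. Continuing down the arc.

```bash
cat > ang.py <<'E'
from d import *
i=viewer.grab_frame("side"); g=i.max(2).astype(int)
us=np.arange(304,325); vs=[]
for u in us:
    col=g[195:262,u]; k=np.argmax(col<140); a,b=col[k-1],col[k]; vs.append(195+k-1+(a-140)/(a-b))
m=np.polyfit(us,vs,1); th=np.arctan((m[0]-.102)/.9)
s=ctrl.sense(); T=s['tool_pos']-seat
print("tilt",th.round(3),"rel",(th-.12).round(3),"v312",np.polyval(m,312).round(2),"res",np.std(vs-np.polyval(m,us)).round(2),"TCPplate",(T@xp*1e3).round(1),(T@zp*1e3).round(1),"F",s['contact_force'].round(1),"t",s['clock'])
E
python3 ang.py
python3 -m handwheel '[{"tx":0.02,"ty":0,"tz":0.05,"roll":0},{"tx":0.05,"ty":0,"tz":0.1,"roll":0},{"tx":0.075,"ty":0,"tz":0.15,"roll":0},{"tx":0.08,"ty":0,"tz":0.18,"roll":0},{"tx":0.08,"ty":0,"tz":0.18,"roll":0}]' |sed -n '2p;4,6p'
python3 ang.py
```

```text
tilt 0.481 rel 0.361 v312 224.07 res 0.06 TCPplate 37.2 34.7 F [ 0.4 -0.6  0.1] t 11.6333
tool_pos: [0.634, 0.1921, 0.0962]
contact_force: [2.0, 0.7, 3.6]
opening: 0.058
gripper_force: 7.5
tilt 0.391 rel 0.271 v312 225.22 res 0.13 TCPplate 40.6 27.6 F [2.5 0.2 3.5] t 12.1
```

The relative tilt is 0.27 rad, which is exactly where the scanner end should meet the lead-in, and the upward force is about 4 N. I'll release, rise, and shut the fingers to press from above.

```bash
python3 -m handwheel '[{"tx":0,"ty":0,"tz":0,"roll":0},{"tx":0,"ty":0,"tz":0,"roll":0},{"tx":0,"ty":0,"tz":0,"roll":0}]' 66 20 |sed -n '2p;4,6p'
python3 ang.py
python3 -m handwheel '[{"tx":0,"ty":0,"tz":-0.2,"roll":0},{"tx":0,"ty":0,"tz":-0.5,"roll":0},{"tx":0,"ty":0,"tz":-1,"roll":0},{"tx":0.03,"ty":0,"tz":-1.5,"roll":0},{"tx":0.05,"ty":0,"tz":-2,"roll":0}]' 75 |sed -n '2p;4,6p'
python3 -m handwheel '[{"tx":0,"ty":0,"tz":0,"roll":0},{"tx":0,"ty":0,"tz":0,"roll":0},{"tx":0,"ty":0,"tz":0,"roll":0},{"tx":0,"ty":0,"tz":0,"roll":0},{"tx":0,"ty":0,"tz":0,"roll":0}]' 0 20 |sed -n '2p;4,6p'
python3 ang.py
```

```text
tool_pos: [0.6322, 0.1918, 0.0952]
contact_force: [-0.3, 0.1, -0.8]
opening: 0.0663
gripper_force: 0.0
tilt 0.379 rel 0.259 v312 225.23 res 0.15 TCPplate 38.8 26.8 F [ 0.5  0.  -0.2] t 12.4
tool_pos: [0.6352, 0.1921, 0.1779]
contact_force: [-0.0, -0.6, -0.4]
opening: 0.075
gripper_force: 0.0
tool_pos: [0.6342, 0.1919, 0.1748]
contact_force: [0.1, -0.5, 0.2]
opening: 0.0144
gripper_force: 0.0
tilt 0.38 rel 0.26 v312 225.21 res 0.15 TCPplate 50.4 105.6 F [ 0.3 -0.3 -0.7] t 13.2833
```

```bash
python3 - <<'E'
from d import *
g=viewer.grab_frame("side").max(2).astype(int)
for v in range(228,254,2): print(v,g[v,316:344].tolist())
for n,p in [("key far top",seat+xp*-.064-y*.029+zp*.0155),("hook-y tip under",seat+xp*-.06-y*.022+zp*.019),("hook+y tip top",seat+xp*-.06+y*.022+zp*.023),("hook+y tip under",seat+xp*-.06+y*.022+zp*.019)]: print(n,proj("side",p-xp*.002-zp*.0024).round(1))
E
python3 -m handwheel '[{"tx":0.03,"ty":0,"tz":0.3,"roll":0},{"tx":0.03,"ty":0,"tz":0.6,"roll":0},{"tx":0.03,"ty":0,"tz":0.8,"roll":0},{"tx":0.03,"ty":0,"tz":0.9,"roll":0}]' 0 20 |sed -n '2p;4,6p'
```

```text
228 [79, 100, 128, 156, 181, 203, 219, 223, 223, 222, 220, 220, 219, 219, 219, 219, 219, 219, 220, 219, 220, 219, 219, 219, 219, 219, 219, 219]
230 [61, 60, 61, 65, 76, 101, 135, 164, 185, 201, 210, 214, 218, 219, 219, 219, 220, 219, 219, 219, 219, 219, 219, 219, 220, 219, 218, 218]
232 [62, 63, 61, 55, 48, 62, 86, 101, 109, 118, 132, 152, 173, 191, 205, 214, 216, 215, 215, 218, 219, 219, 219, 219, 219, 219, 219, 218]
234 [62, 63, 58, 52, 61, 84, 99, 103, 102, 105, 118, 136, 149, 154, 147, 146, 145, 137, 137, 147, 162, 183, 209, 219, 220, 220, 219, 219]
236 [61, 59, 52, 58, 81, 98, 104, 102, 108, 120, 129, 129, 126, 120, 110, 98, 88, 79, 79, 85, 100, 144, 194, 218, 219, 219, 219, 218]
238 [65, 57, 55, 73, 93, 102, 103, 103, 112, 125, 134, 135, 126, 112, 103, 100, 95, 85, 66, 61, 101, 164, 205, 219, 219, 218, 218, 218]
240 [89, 86, 89, 96, 102, 103, 103, 112, 131, 141, 138, 126, 112, 102, 97, 96, 101, 102, 89, 75, 120, 185, 217, 220, 218, 218, 218, 218]
242 [63, 72, 79, 85, 91, 96, 98, 104, 118, 133, 140, 128, 109, 97, 89, 91, 96, 96, 87, 89, 138, 193, 219, 220, 218, 218, 218, 218]
24
[... 153 characters left out ...]
0, 49, 51, 54, 62, 68, 76, 84, 87, 86, 75, 63, 49, 60, 119, 185, 218, 221, 219, 219, 219, 219, 219]
248 [84, 82, 81, 81, 77, 73, 69, 64, 60, 52, 49, 53, 58, 65, 69, 69, 61, 60, 95, 153, 201, 219, 219, 219, 219, 219, 219, 219]
250 [65, 66, 69, 72, 73, 77, 78, 80, 81, 79, 72, 67, 65, 72, 80, 73, 61, 93, 154, 200, 219, 219, 219, 218, 218, 218, 218, 219]
252 [79, 74, 71, 66, 63, 61, 59, 58, 61, 60, 61, 62, 66, 70, 70, 62, 66, 122, 189, 221, 222, 221, 220, 219, 218, 219, 218, 219]
key far top [334.5 236. ]
hook-y tip under [332.6 235.8]
hook+y tip top [329.6 243.4]
hook+y tip under [329.4 244.9]
tool_pos: [0.6347, 0.1916, 0.137]
contact_force: [-0.5, -0.4, -0.0]
opening: 0.0004
gripper_force: 0.0
```

There's no bright gap at the hooks, so the key end reaches in under them. Now I'll press down in steps.

```bash
for i in 1; do
python3 -m handwheel '[{"tx":0,"ty":0,"tz":0.1,"roll":0},{"tx":0,"ty":0,"tz":0.2,"roll":0},{"tx":0,"ty":0,"tz":0.3,"roll":0},{"tx":0,"ty":0,"tz":0.35,"roll":0}]' |sed -n '2p;4p'
python3 ang.py
python3 -m handwheel '[{"tx":0,"ty":0,"tz":0.05,"roll":0},{"tx":0,"ty":0,"tz":0.1,"roll":0},{"tx":0,"ty":0,"tz":0.15,"roll":0},{"tx":0,"ty":0,"tz":0.15,"roll":0}]' |sed -n '2p;4p'
python3 ang.py
done
```

```text
tool_pos: [0.6361, 0.1921, 0.1253]
contact_force: [0.8, -0.6, 0.8]
tilt 0.38 rel 0.26 v312 225.21 res 0.15 TCPplate 46.0 56.0 F [-0.4 -0.7 -0.3] t 14.05
tool_pos: [0.636, 0.192, 0.1194]
contact_force: [-1.0, 0.1, -0.8]
tilt 0.38 rel 0.26 v312 225.21 res 0.14 TCPplate 45.5 50.5 F [ 0.3 -0.9 -0.2] t 14.4333
```

```bash
python3 -m handwheel '[{"tx":0,"ty":0,"tz":0.05,"roll":0},{"tx":0,"ty":0,"tz":0.1,"roll":0},{"tx":0,"ty":0,"tz":0.1,"roll":0}]' |sed -n '2p;4p'
python3 ang.py
python3 -m handwheel '[{"tx":0,"ty":0,"tz":0.05,"roll":0},{"tx":0,"ty":0,"tz":0.1,"roll":0},{"tx":0,"ty":0,"tz":0.1,"roll":0}]' |sed -n '2p;4p'
python3 ang.py
python3 -m handwheel '[{"tx":0,"ty":0,"tz":0.05,"roll":0},{"tx":0,"ty":0,"tz":0.1,"roll":0},{"tx":0,"ty":0,"tz":0.1,"roll":0}]' |sed -n '2p;4p'
python3 ang.py
```

```text
tool_pos: [0.6362, 0.1921, 0.1155]
contact_force: [-0.4, -0.1, 0.6]
tilt 0.362 rel 0.242 v312 225.29 res 0.13 TCPplate 45.1 46.6 F [-0.1  0.1  0.5] t 14.7333
tool_pos: [0.6371, 0.1923, 0.1122]
contact_force: [2.1, 0.6, 3.2]
tilt 0.323 rel 0.203 v312 225.44 res 0.17 TCPplate 45.5 43.1 F [1.  0.  4.1] t 15.0333
tool_pos: [0.6376, 0.1925, 0.1086]
contact_force: [1.5, -0.3, 6.2]
tilt 0.28 rel 0.16 v312 225.88 res 0.14 TCPplate 45.6 39.5 F [ 2.8 -0.4  5. ] t 15.3333
```

The force is rising gently (5–6 N) and the scanner end is going down. Keep pressing.

```bash
python3 -m handwheel '[{"tx":0,"ty":0,"tz":0.05,"roll":0},{"tx":0,"ty":0,"tz":0.1,"roll":0},{"tx":0,"ty":0,"tz":0.1,"roll":0}]' |sed -n '2p;4p'
python3 ang.py
python3 -m handwheel '[{"tx":0,"ty":0,"tz":0.05,"roll":0},{"tx":0,"ty":0,"tz":0.1,"roll":0},{"tx":0,"ty":0,"tz":0.1,"roll":0}]' |sed -n '2p;4p'
python3 ang.py
python3 -m handwheel '[{"tx":0,"ty":0,"tz":0.05,"roll":0},{"tx":0,"ty":0,"tz":0.1,"roll":0},{"tx":0,"ty":0,"tz":0.1,"roll":0}]' |sed -n '2p;4p'
python3 ang.py
```

```text
tool_pos: [0.6386, 0.1926, 0.1053]
contact_force: [3.4, -0.3, 7.6]
tilt 0.248 rel 0.128 v312 226.41 res 0.14 TCPplate 46.2 36.0 F [ 3.7 -0.3  8.3] t 15.6333
tool_pos: [0.6395, 0.1927, 0.1018]
contact_force: [4.7, 0.9, 9.0]
tilt 0.219 rel 0.099 v312 226.87 res 0.12 TCPplate 46.8 32.5 F [4.7 0.  8. ] t 15.9333
tool_pos: [0.6404, 0.1927, 0.0984]
contact_force: [5.3, 0.2, 10.8]
tilt 0.177 rel 0.057 v312 227.02 res 0.19 TCPplate 47.2 29.1 F [5.9 0.1 9.7] t 16.2333
```

```bash
python3 -m handwheel '[{"tx":-0.04,"ty":0,"tz":0.04,"roll":0},{"tx":-0.08,"ty":0,"tz":0.08,"roll":0},{"tx":-0.08,"ty":0,"tz":0.08,"roll":0}]' |sed -n '2p;4p'
python3 ang.py
python3 -m handwheel '[{"tx":0,"ty":0,"tz":0.04,"roll":0},{"tx":0,"ty":0,"tz":0.08,"roll":0},{"tx":0,"ty":0,"tz":0.08,"roll":0}]' |sed -n '2p;4p'
python3 ang.py
python3 -m handwheel '[{"tx":0,"ty":0,"tz":0.04,"roll":0},{"tx":0,"ty":0,"tz":0.08,"roll":0},{"tx":0,"ty":0,"tz":0.08,"roll":0}]' |sed -n '2p;4p'
python3 ang.py
```

```text
tool_pos: [0.6327, 0.192, 0.0925]
contact_force: [0.8, 0.2, 2.6]
tilt 0.178 rel 0.058 v312 229.13 res 0.12 TCPplate 38.7 23.8 F [ 0.2 -0.5  2.4] t 16.5333
tool_pos: [0.6337, 0.192, 0.0894]
contact_force: [2.8, 0.1, 4.5]
tilt 0.14 rel 0.02 v312 229.49 res 0.1 TCPplate 39.4 20.9 F [ 2.5 -0.1  5. ] t 16.8333
tool_pos: [0.6355, 0.1922, 0.0875]
contact_force: [4.3, -0.4, 8.3]
tilt 0.105 rel -0.015 v312 229.42 res 0.12 TCPplate 41.0 18.8 F [ 4.5 -0.3  8.3] t 17.1333
```

The force dropped during the last stage, which may have been the snap. I'll lift off and read the unloaded tilt.

```bash
python3 -m handwheel '[{"tx":0,"ty":0,"tz":-0.2,"roll":0},{"tx":0,"ty":0,"tz":-0.5,"roll":0},{"tx":0,"ty":0,"tz":-0.8,"roll":0},{"tx":0,"ty":0,"tz":-0.8,"roll":0}]' |sed -n '2p;4p'
python3 ang.py
python3 - <<'E'
from d import *
i=viewer.grab_frame("side");g=i.max(2).astype(int); cv2.imwrite("pics/n2.png",i[:,:,::-1])
for v in range(212,254,2): print(v,g[v,272:304].tolist())
z=-zp*.0024-xp*.002
for n,p in [("key far top",seat+xp*-.066-y*.029+zp*.017),("scan far top",seat+xp*.066-y*.029+zp*.0165),("scan near top",seat+xp*.066+y*.029+zp*.0165),("scan near bot",seat+xp*.066+y*.029+zp*.0005),("nose+y",seat+xp*.062+y*.019+zp*.0205),("nose-y",seat+xp*.062-y*.019+zp*.0205),("jawtop+y",seat+xp*.073+y*.019+zp*.041),("docked edge mid",seat-y*.029+zp*.0165)]: print(n,proj("side",p+z).round(1))
E
```

```text
tool_pos: [0.6338, 0.1925, 0.1209]
contact_force: [0.3, -1.1, 0.3]
tilt 0.176 rel 0.056 v312 229.61 res 0.11 TCPplate 43.0 51.0 F [-0.7  0.2 -0.4] t 17.5167
212 [175, 162, 150, 143, 135, 131, 130, 132, 129, 113, 99, 97, 96, 77, 50, 42, 44, 42, 46, 70, 95, 107, 140, 193, 220, 221, 220, 221, 220, 219, 219, 220]
214 [149, 147, 142, 139, 137, 137, 140, 141, 142, 142, 144, 141, 124, 88, 52, 45, 54, 50, 46, 68, 93, 103, 135, 189, 219, 221, 220, 220, 220, 220, 220, 220]
216 [128, 126, 124, 119, 115, 125, 155, 177, 185, 187, 192, 188, 159, 111, 65, 44, 43, 41, 43, 64, 92, 114, 153, 198, 219, 221, 220, 219, 219, 220, 221, 221]
218 [124, 121, 113, 100, 82, 83, 127, 180, 211, 220, 221, 220, 206, 174, 141, 125, 121, 117, 111, 114, 128, 161, 200, 220, 222, 221, 220, 220, 219, 219, 219, 219]
220 [115, 109, 96, 81, 67, 63, 91, 147, 199, 223, 225, 223, 223, 221, 218, 215, 212, 208, 206, 204, 207, 216, 220, 220, 220, 220, 219, 220, 220, 221, 220, 221]
222 [104, 94, 80, 70, 63, 63, 66, 96, 147, 187, 194, 185, 184, 193, 206, 212, 214, 218, 222, 223, 223, 222, 222, 222, 222, 222, 222, 222, 222, 222, 222
[... 1681 characters left out ...]
7, 79, 83, 84]
248 [219, 219, 219, 218, 218, 218, 217, 218, 219, 218, 219, 219, 220, 217, 211, 208, 208, 207, 207, 202, 195, 187, 181, 179, 170, 158, 138, 110, 82, 66, 63, 65]
250 [220, 219, 219, 218, 218, 218, 218, 218, 217, 217, 218, 216, 198, 165, 136, 127, 128, 131, 136, 142, 148, 150, 155, 162, 167, 169, 160, 130, 89, 59, 54, 55]
252 [220, 219, 218, 218, 217, 218, 218, 218, 218, 219, 218, 199, 160, 121, 104, 103, 103, 104, 105, 104, 104, 104, 104, 104, 104, 106, 103, 89, 66, 54, 53, 53]
key far top [335.4 235.6]
scan far top [282.3 224.8]
scan near top [275.6 236.2]
scan near bot [275.1 242.1]
nose+y [278.6 233. ]
nose-y [282.9 225.6]
jawtop+y [274.8 224.4]
docked edge mid [308.7 230.3]
```

I'll quantify whether it snapped: compare the jaw and hook positions with the first image, and fit the terminal's full edge.

```bash
cat > chk.py <<'E'
from d import *
import sys
a=cv2.imread("pics/side0.png").max(2).astype(int); b=viewer.grab_frame("side"); cv2.imwrite(sys.argv[1],b[:,:,::-1]); b=b.max(2).astype(int)
def left(g,v,u0,u1,t=140):  # first bright->dark crossing going right
    r=g[v,u0:u1]; k=np.argmax(r<t); return round(u0+k-1+(r[k-1]-t)/(r[k-1]-r[k]),2) if k else None
def right(g,v,u0,u1,t=140):
    r=g[v,u0:u1][::-1]; k=np.argmax(r<t); return round(u1-k-(r[k-1]-t)/(r[k-1]-r[k]),2) if k else None
print("jaw left edge",[(v,left(a,v,262,290),left(b,v,262,290)) for v in (232,234,236)])
print("hook right edge",[(v,right(a,v,325,348),right(b,v,325,348)) for v in (238,240,242,246,250)])
def up(g,u,v0,v1,t=140):
    c=g[v0:v1,u]; k=np.argmax(c<t); return v0+k-1+(c[k-1]-t)/(c[k-1]-c[k])
def low(g,u,v0,v1,t=150): # plate lower edge near corner seg left of neck (bright foot gap)
    c=g[v0:v1,u][::-1]; k=np.argmax(c<t); return round(v1-k-(c[k-1]-t)/(c[k-1]-c[k]),2)
us=np.arange(290,327,4); print("far edge",[(int(u),round(float(up(b,u,214,240)),2)) for u in us])
m=np.polyfit(us,[up(b,u,214,240) for u in us],1); print("slope",m[0].round(3),"pred docked .203; at308.7",np.polyval(m,308.7).round(2))
print("plate low edge",[(u,low(a,u,236,249),low(b,u,236,249)) for u in (282,286,290,294)])
E
python3 chk.py pics/n3.png
```

```text
jaw left edge [(232, np.float64(276.21), np.float64(273.09)), (234, np.float64(276.07), np.float64(273.34)), (236, np.float64(275.89), np.float64(273.25))]
hook right edge [(238, np.float64(336.48), np.float64(336.45)), (240, np.float64(336.25), np.float64(336.27)), (242, np.float64(335.83), np.float64(335.86)), (246, np.float64(335.23), np.float64(335.27)), (250, np.float64(333.55), np.float64(333.77))]
far edge [(290, 205.09), (294, 214.26), (298, 226.15), (302, 227.16), (306, 228.17), (310, 229.17), (314, 230.2), (318, 231.18), (322, 232.39), (326, 233.97)]
slope 0.639 pred docked .203; at308.7 226.22
plate low edge [(282, np.float64(244.92), np.float64(244.92)), (286, np.float64(245.68), np.float64(245.67)), (290, np.float64(246.47), np.float64(246.44)), (294, np.float64(247.42), np.float64(247.4))]
```

It hasn't snapped yet: the jaw is still about 7 mm open and the terminal sits about 0.05 rad above flat, with the plate back at its rest pose. I'll press again, a little closer to the jaw, and watch how far the plate rocks.

```bash
cat > pr.py <<'E'
from d import *
a=cv2.imread("pics/side0.png").max(2).astype(int); b=viewer.grab_frame("side").max(2).astype(int)
def left(g,v,u0=262,u1=290,t=140):
    r=g[v,u0:u1]; k=np.argmax(r<t); return u0+k-1+(r[k-1]-t)/(r[k-1]-r[k]) if k else np.nan
def right(g,v,u0=325,u1=348,t=140):
    r=g[v,u0:u1][::-1]; k=np.argmax(r<t); return u1-k-(r[k-1]-t)/(r[k-1]-r[k])
def low(g,u,v0=236,v1=249,t=150):
    c=g[v0:v1,u][::-1]; k=np.argmax(c<t); return v1-k-(c[k-1]-t)/(c[k-1]-c[k]) if k else np.nan
def up(g,u,v0=214,v1=240,t=140):
    c=g[v0:v1,u]; k=np.argmax(c<t); return v0+k-1+(c[k-1]-t)/(c[k-1]-c[k])
us=np.arange(302,321,2); m=np.polyfit(us,[up(b,u) for u in us],1)
s=ctrl.sense()
print("jaw d",np.round([left(b,v)-left(a,v) for v in(232,236)],2),"hook d",np.round([right(b,v)-right(a,v) for v in(240,246)],2),"plate dv",np.round([low(b,u)-low(a,u) for u in(284,290)],2),"slope",m[0].round(3),"v310",np.polyval(m,310).round(2),"| tcp",s['tool_pos'].round(4),"F",s['contact_force'].round(1),"t",round(s['clock'],2))
E
python3 pr.py
python3 -m handwheel '[{"tx":0.06,"ty":0,"tz":0.3,"roll":0},{"tx":0.08,"ty":0,"tz":0.6,"roll":0},{"tx":0.08,"ty":0,"tz":0.65,"roll":0},{"tx":0.08,"ty":0,"tz":0.65,"roll":0}]' >/dev/null; python3 pr.py
python3 -m handwheel '[{"tx":0,"ty":0,"tz":0.05,"roll":0},{"tx":0,"ty":0,"tz":0.1,"roll":0},{"tx":0,"ty":0,"tz":0.1,"roll":0}]' >/dev/null; python3 pr.py
python3 -m handwheel '[{"tx":0,"ty":0,"tz":0.05,"roll":0},{"tx":0,"ty":0,"tz":0.1,"roll":0},{"tx":0,"ty":0,"tz":0.1,"roll":0}]' >/dev/null; python3 pr.py
```

```text
jaw d [-3.12 -2.65] hook d [0.02 0.05] plate dv [-0.02 -0.02] slope 0.248 v310 229.09 | tcp [0.6324 0.1918 0.1177] F [ 0.7 -0.7 -1. ] t 17.67
jaw d [-3.65 -3.25] hook d [-0.5  -0.08] plate dv [0.26 0.33] slope 0.224 v310 229.09 | tcp [0.6354 0.1918 0.0909] F [-0.4 -0.1 -0. ] t 18.05
jaw d [-4.01 -3.48] hook d [-0.81 -0.48] plate dv [0.86 0.87] slope 0.196 v310 229.04 | tcp [0.6374 0.192  0.089 ] F [ 2.5 -1.   3.9] t 18.35
jaw d [-4.71 -4.29] hook d [-1.08 -1.27] plate dv [1.46 1.2 ] slope 0.157 v310 229.03 | tcp [0.6396 0.1922 0.0864] F [ 4.4 -0.7  8.5] t 18.65
```

The plate has rocked about 0.08 rad and the jaw is about 8 mm open, so the snap is close. Continuing.

```bash
python3 -m handwheel '[{"tx":-0.02,"ty":0,"tz":0.04,"roll":0},{"tx":-0.02,"ty":0,"tz":0.06,"roll":0},{"tx":-0.02,"ty":0,"tz":0.06,"roll":0}]' >/dev/null; python3 pr.py
python3 -m handwheel '[{"tx":0,"ty":0,"tz":0.04,"roll":0},{"tx":0,"ty":0,"tz":0.06,"roll":0},{"tx":0,"ty":0,"tz":0.06,"roll":0}]' >/dev/null; python3 pr.py
python3 -m handwheel '[{"tx":0,"ty":0,"tz":0.04,"roll":0},{"tx":0,"ty":0,"tz":0.06,"roll":0},{"tx":0,"ty":0,"tz":0.06,"roll":0}]' >/dev/null; python3 pr.py
```

```text
jaw d [-4.69 -4.29] hook d [-1.19 -1.24] plate dv [1.66 1.41] slope 0.144 v310 229.28 | tcp [0.6399 0.1922 0.0847] F [ 7.2 -0.4 10.2] t 18.95
jaw d [-2.92 -2.46] hook d [-1.04 -1.26] plate dv [1.37 1.2 ] slope 0.121 v310 229.98 | tcp [0.6391 0.1923 0.0818] F [ 6.8 -1.1  8.5] t 19.25
jaw d [-3.26 -2.87] hook d [-1.3  -1.78] plate dv [1.91  nan] slope 0.097 v310 230.0 | tcp [0.6401 0.1923 0.0802] F [ 6.5 -1.5 11.6] t 19.55
```

The jaw jumped back from about 8 mm to about 3.5 mm: it has snapped. Lifting off and checking unloaded.

```bash
python3 -m handwheel '[{"tx":0.02,"ty":0,"tz":-0.1,"roll":0},{"tx":0.02,"ty":0,"tz":-0.3,"roll":0},{"tx":0,"ty":0,"tz":-0.8,"roll":0},{"tx":0,"ty":0,"tz":-1.5,"roll":0},{"tx":0,"ty":0,"tz":-2.2,"roll":0}]' >/dev/null
python3 -m handwheel '[{"tx":0,"ty":0,"tz":-0.4,"roll":0},{"tx":0,"ty":0,"tz":-0.4,"roll":0},{"tx":0,"ty":0,"tz":-0.4,"roll":0},{"tx":0,"ty":0,"tz":-0.4,"roll":0},{"tx":0,"ty":0,"tz":-0.4,"roll":0}]' >/dev/null
python3 pr.py
python3 - <<'E'
from d import *
g=viewer.grab_frame("side").max(2).astype(int)
print([ (v,g[v,322:342].tolist()) for v in (232,234,236,238,240,242,244)])
a=cv2.imread("pics/side0.png"); 
# bystanders: image difference vs start around jigger, shaker, jug, tub
b=viewer.grab_frame("side")[:,:,::-1]
for n,(x,y,w,h) in dict(jigger=(348,200,24,36),shaker=(262,200,14,22),jug=(243,258,40,52),tub=(338,155,26,30)).items(): print(n,np.abs(a[y:y+h,x:x+w].astype(int)-b[y:y+h,x:x+w]).mean().round(2))
E
```

```text
jaw d [-1.47 -1.3 ] hook d [0.03 0.11] plate dv [-0.09 -0.02] slope 0.214 v310 230.04 | tcp [0.6342 0.1918 0.1793] F [-0.  -0.6 -0.7] t 20.43
[(232, [177, 187, 194, 202, 209, 212, 216, 218, 219, 220, 217, 212, 211, 215, 219, 219, 218, 218, 218, 218]), (234, [103, 111, 116, 126, 144, 162, 176, 179, 177, 172, 156, 134, 128, 141, 161, 184, 208, 218, 219, 219]), (236, [104, 105, 107, 116, 130, 141, 143, 129, 113, 103, 90, 79, 78, 82, 106, 157, 200, 219, 219, 219]), (238, [106, 107, 118, 134, 144, 143, 131, 115, 105, 102, 96, 83, 66, 61, 110, 175, 212, 219, 218, 217]), (240, [105, 109, 119, 127, 133, 127, 117, 107, 100, 96, 96, 94, 83, 74, 122, 186, 218, 219, 218, 217]), (242, [111, 127, 145, 151, 140, 122, 106, 99, 93, 93, 97, 98, 88, 89, 137, 193, 219, 219, 218, 218]), (244, [104, 110, 116, 120, 118, 110, 106, 102, 95, 82, 70, 60, 58, 99, 163, 207, 220, 219, 219, 218])]
jigger 18.97
shaker 1.32
jug 0.93
tub 1.06
```

Run:
```python
from h import *
a=cv2.imread("pics/side0.png").astype(int);b=viewer.grab_frame("side")[:,:,::-1].astype(int)
print(np.abs(a[210:238,348:372]-b[210:238,348:372]).mean())
ta=cv2.imread("pics/top0.png").astype(int);tb=viewer.grab_frame("top")[:,:,::-1].astype(int)
print(np.abs(ta[218:238,316:337]-tb[218:238,316:337]).mean(),tb[228,316:337,0])
```

```text
1.0570436507936507
4.83015873015873 [156 152 133 100  87  95 118 141 149 150 150 146 134 112  93  90 112 141
 155 158 158]
```

The jigger is unmoved, the terminal is docked flat with the jaw about 3.4 mm open, and the arm is clear. Handing in.

```bash
python3 -c "
from bench import ctrl
print(ctrl.sign_off())"
```

```text
the job is handed in; nothing more can be done
None
```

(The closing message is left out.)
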